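# Put away the blue sole pattern on its keeper peg and clip in its size marker

### The job

Put the blue sole pattern away: take it out of the rack and hang it by its eye on the peg of the green stand, pushed in past the red drop-flap so that the flap falls shut behind it. Mark the place by sliding the blue size marker fully home into the holder on the stand's base, until the orange spring catch clicks in behind it. Let go of both, and leave the other patterns, markers, the hammer, the jar and the tin where they are.

Things in the scene. Friction and masses are not known exactly. Their poses are not given: they have to be found in the camera images.
- pattern_blue: blue sole pattern, flat plastic plate upright in a rack slot; about 120 g, varies. Origin under the middle of its lower edge, z up, x = plate normal; front and back alike. 6 mm thick; 58 mm wide from z 0 to 50, 78 mm from z 50 to 96, 58 mm above. Eye through it along x: floor at z 96, sides y +-17, roof an inverted V, apex z 130 (124 at the sides). Grip tab on top
- blue_tab (a point): middle of the blue pattern's grip tab (plate z 163 mm): tab 26 mm wide (y), 10 mm thick (x), from z 138 to z 182 of the plate; pinch the 10 mm from above. Axes as the pattern
- blue_eye (a point): point in the blue pattern's eye where the peg's axis lies when the pattern hangs (plate's x 0, y 0, z 125 mm); axes as the pattern
- rack: wooden rack, 190 (x) x 90 mm, fixed. Origin under its centre, on the bench. Three slots at x -60, 0, +60 mm, each 8 mm wide, floor 8 mm above the bench, walls up to 38 mm; patterns stand in them loosely (may lean 2 degrees), normal along the rack's x, in any order, tops 190 mm up. Lift one 40 mm to clear its slot, 200 mm to clear the others
- hang_stand: stand fixed to the bench: dark base plate x -145 to +80, y -50 to +175 mm, 8 mm thick; green post 26 x 32 mm at x +63, y 0, top 212 mm up; level steel peg, 10 mm diameter, from the post (x +50) to its free tip at x -60, y 0, axis 200 mm above the bench. Origin on the bench, z up; the peg points along the stand's -x; marker holder on the base at y +130
- peg_pivot (a point): on the peg's axis at the stand's x -46, y 0, z 200 mm, 14 mm in from the tip, where the red drop-flap is pivoted; axes as the stand: +x along the peg from the tip towards the post (post face 96 mm on), z up
- peg_seat (a point): on the peg's axis at the stand's x +6, y 0, z 200 mm, 52 mm in from the pivot: a good place for the eye to hang, clear of the flap and 44 mm from the post. Axes as the stand
- keeper (a joint): red drop-flap (30 g), rad: 0 = hanging straight down, shut (cannot swing outwards, to -x), growing as its lower end swings towards the post and up, to 1.45; gravity shuts it. 19 mm wide, 4 mm thick, reaching 40 mm below the peg's axis. An eye pushed along the peg, its floor 10 to 25 mm under the peg's axis, swings it in; it drops shut when the eye's outer face is 40 mm past the pivot
- marker_blue: blue size marker, 60 g: slab 60 (x) x 40 (y) x 12 mm lying flat with an upright grip fin 32 (x) x 12 (y) mm on its middle, from z 12 to z 54: pinch the fin's 12 mm. Origin under its centre, z up. Its two ends are alike
- holder_seat (a point): where the marker's origin lies when fully home, at the stand's x 0, y +130, z 8 mm (base plate's top); axes as the stand. Open-topped channel along x, 44 mm wide, walls 14 mm high, closed by a stop at x +30 mm. Slide the marker in along +x from the mouth, long side along x, lying on the base plate
- holder_mouth (a point): on the base plate, on the channel's centre line, 112 mm before the seat (-x); axes as the stand. Lay the marker here first: between here and the channel (which begins 69 mm before the seat) the side walls flare about 10 mm wider each side, from 100 mm before the seat
- catch (a joint): orange spring leaf on the +y side of the channel, rad: 0 = at rest, sprung 9 mm into the channel; about 0.27 while a marker passes; range to 0.45. Hinged 66 mm before the seat; its tip, 34 mm before the seat, snaps in behind the marker's rear end when home. About 2.5 N sideways: a push of about 5 N takes the marker past
- pattern_yellow: yellow sole pattern, same shape as the blue one, standing in the rack; leave it
- pattern_green: green sole pattern, same shape as the blue one, standing in the rack; leave it
- marker_yellow: yellow size marker, same shape as the blue one, on the bench; leave it
- marker_green: green size marker, same shape as the blue one, on the bench; leave it
- hammer: hammer with a wooden handle lying at the back of the bench, along y; leave it
- glue_jar: amber glue jar, 68 mm across, 90 mm high, standing on the left; origin under its centre; leave it
- tack_tin: steel tin, 72 mm across, 50 mm high, standing on the right; origin under its centre; leave it
Not all that is in view belongs to the job. There is more than one size of the pattern_blue; the one meant has the size given above. There is more than one size of the marker_blue; the job needs the smaller.

How it is judged (in metres and radians):
At the end, for the whole second after the job is handed in: Blue pattern hangs at rest on the peg, tilt under 15 deg, eye point within 6 mm in height and 8 mm sideways of the peg axis, 4 to 98 mm past the pivot; flap under 0.12 rad. Blue marker flat in the holder, -6 to +4 mm along, 4 mm across of its seat; catch under 0.06 rad (x of blue_eye in the frame of peg_pivot between 0.004 and 0.098 m and y of blue_eye in the frame of peg_pivot between -0.008 and 0.008 m and z of blue_eye in the frame of peg_pivot between -0.006 and 0.006 m and angle between pattern_blue's own z axis and vertical below 0.26 rad and value of joint keeper below 0.12 rad and linear speed of each of pattern_blue, marker_blue below 0.03 m/s and x of marker_blue in the frame of holder_seat between -0.006 and 0.004 m and y of marker_blue in the frame of holder_seat between -0.004 and 0.004 m and z of marker_blue in the frame of holder_seat between -0.003 and 0.004 m and angle between marker_blue's own z axis and vertical below 0.1 rad and value of joint catch below 0.06 rad); the robot touches nothing.
It fails at once if a bystander (other pattern or marker, hammer, jar, tin) is moved more than 30 mm (distance of any of pattern_yellow, pattern_green, marker_yellow, marker_green, hammer, glue_jar, tack_tin from where it was at the start of the episode above 0.03 m).
It also fails if it takes over 67 s, if anything falls off the work surface, if the arm or the gripper's body presses on something with over 40 N, if the wrist force passes 120 N, or if a joint passes its speed limit or range.

### The arm

A 6-joint arm with a two-finger parallel gripper is mounted at the origin on the work surface. World frame = base frame: x ahead of the robot, y to its left, z up, the work surface at z = 0. Lengths are in m, angles in degrees, forces in N, time in s.
With the tool pointing down it reaches from about 0.25 to 0.725 m from the base axis. Payload 9.7 kg.
Tool frame: the origin (TCP) lies midway between the tips of the shut fingers; the grasp point (between the pads) lies 19 mm behind it; z points along the fingers, y is the direction in which the jaws open and shut (so a half turn about z gives the same grasp; the last joint's range is limited). The gripper opens to 85 mm and grips with 20 to 120 N. Pads are 22 mm wide; open, the fingers measure 114 mm over their backs; the gripper's body (76 mm by 85 mm) begins 54 mm behind the grasp point. The pads swing forward as they close: fully open they stand 13 mm farther back than shut.
Start: joints at [71.161, 4.979, 10.078, 95.1, 0, 90], TCP at [0.178, 0.521, 0.231] pointing down, gripper open.
Joint ranges: [-179.16, 179.16], [-48.56, 103.87], [-65.8, 70.77], [-126.05, 130.52], [-82.76, 87.17], [-180, 180]. Speed limits (degrees/s): [127.2, 127.2, 147.25, 180, 180, 180].

### API

Orientations are given as [roll, pitch, yaw] about the fixed x, y, z axes, in that order (R = Rz(yaw) Ry(pitch) Rx(roll)).
In Python, from workcell import get_obs, camera, get_calibration, job_done gives the robot as it stands.
- The arm moves only by the tool play_rows, never from a script. Its argument "commands" is text: rows parted by semicolons, each of 5 numbers parted by spaces: the opening, from 0 (shut) to 1 (fully open), then the shift along the world's x, y, z in mm, then the turn about the world's z in degrees. A call has 1 to 10 rows; each row is the pose to reach, as a shift and turn from the pose commanded when the call began; what a row does not reach only later rows make up. A row lasts 1/12 s, in which the tool goes at most 41.7 mm and 7.16 degrees, less where a joint would pass 70% of its speed; a pose out of reach is approached as far as the arm can. A call with a gripper value outside its range is refused whole. The fingers move at their own pace and stop on an object; "force" is the grip in N (left out, the last holds). Time passes only in rows, so rows that repeat a pose let the fingers close. It gives the time, the measured TCP pose, the force and the opening at its end, in the units of the state.
- get_obs(): the state, without advancing time (a new reading comes with each control period).
- camera(name): name is "scene" or "side" or "wrist"; returns the picture (420x560x3 uint8, red, green, blue); there is no depth.
- get_calibration(name): a dict with "fx", "fy", "cx", "cy" (pixels), "k1" (the pictures are not rectified: a ray, as slopes to the right and down, at radius r is drawn at 1 + k1 r^2 times it, then the intrinsics apply), "eye" and "attitude" of the camera in the world; the wrist camera has in their place "mount" (4x4, takes a point from camera to tool coordinates, whose origin is the TCP and whose axes are the flange's). Camera axes: x right, y down, z forward; pixel columns grow to the right and rows downward; lengths in m; the calibration is good to about 2 mm. A picture is of the moment at which its call begins: read the wrist's pose just before it. get_calibration takes no time and is no camera call.
- job_done(): hands the job in, once; it reports no verdict.
The state is a dict: "time": time; "q": joint angles; "qd": joint speeds; "joint_efforts": joint torques, N m; "ee_pos": TCP position; "tcp_rot": TCP orientation; "wrist_force": force on the tool from outside, world axes, zero at the start; "torque": the same for the moment, N m; "opening": finger opening in m.
Only numpy, scipy, OpenCV 4.12 (cv2) and the standard library are available. Lean on these libraries where they do the work, as an engineer would, in place of code of your own. Each camera call takes 0.05 s, during which the arm holds its last target.

## Working session

There is one attempt and no reset: what is moved stays moved. The work goes in short steps, Python scripts to look and compute and a tool call to move; the robot and the scene stay as the last step left them, time stands still between calls to the robot, and variables do not carry over. Pictures are saved under pics/ and viewed, and the job is handed in when it is done.

Besides the shell and the picture viewer there is one more tool, called by a JSON object that holds its "op" and its "data", one argument or row to a line. play_rows: Moves the arm, as the interface text tells. Its arguments: {"type":"object","properties":{"commands":{"type":"string"},"force":{"type":"number"}},"required":["commands"]}

```bash
ls; mkdir -p pics; python3 - <<'E'
from workcell import *
import cv2
print(get_obs())
for n in ["scene","side","wrist"]:
    print(n,get_calibration(n))
    cv2.imwrite(f"pics/{n}0.png",camera(n)[:,:,::-1])
E
```

```text
pics
{'time': 0.0, 'q': array([ 7.11619908e+01,  5.00991768e+00,  1.00343037e+01,  9.50999771e+01,
       -2.60197077e-04,  8.99981713e+01]), 'qd': array([-0.06444936,  0.08504881, -0.01445707, -0.0302779 ,  0.03032809,
        0.00820124]), 'joint_efforts': array([-3.61902792e-03, -5.20390034e+01,  4.64804614e+01,  1.66705210e-02,
        1.23076350e-05, -8.32999962e-07]), 'ee_pos': array([0.17751686, 0.52031664, 0.23059307]), 'tcp_rot': array([-1.79924409e+02,  2.57784267e-04,  1.61163820e+02]), 'wrist_force': array([-0.45221493, -0.58519876, -0.39051109]), 'torque': array([-0.00978278, -0.02404492,  0.05321018]), 'opening': 0.08533931621778951}
scene {'fx': 488.82702332391267, 'fy': 488.82702332391267, 'cx': 278.6799821056432, 'cy': 211.62800437486516, 'k1': 0.036494198337099354, 'eye': array([1.29679339, 0.57780175, 1.10290207]), 'attitude': array([-1.35434968e+02, -9.56778203e-02,  1.25152397e+02])}
side {'fx': 514.455123109251, 'fy': 514.455123109251, 'cx': 282.0937368642059, 'cy': 204.6854498792535, 'k1': 0.06671458829112102, 'eye': array([-0.14328511, -1.19242157,  0.8849404 ]), 'attitude': array([-118.17612862,   -0.5513216 ,  -28.10446127])}
wrist {'fx': 324.87386184207514, 'fy': 324.87386184207514, 'cx': 284.8294922660751, 'cy': 207.43440630825813, 'k1': -0.05559634950211018, 'mount': array([[ 5.48669627e-04, -9.56395294e-01, -2.92074889e-01,
         7.44209848e-02],
       [ 9.99999784e-01,  6.30141717e-04, -1.84867188e-04,
        -6.89852016e-05],
       [ 3.60854681e-04, -2.92074724e-01,  9.56395433e-01,
        -1.41965605e-01],
       [ 0.00000000e+00,  0.00000000e+00,  0.00000000e+00,
         1.00000000e+00]])}
```

View pics/scene0.png

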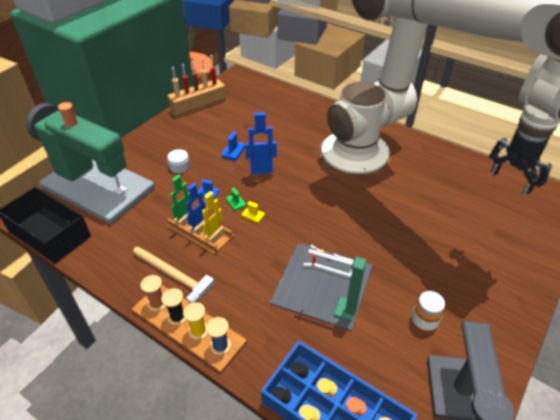

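View pics/side0.png

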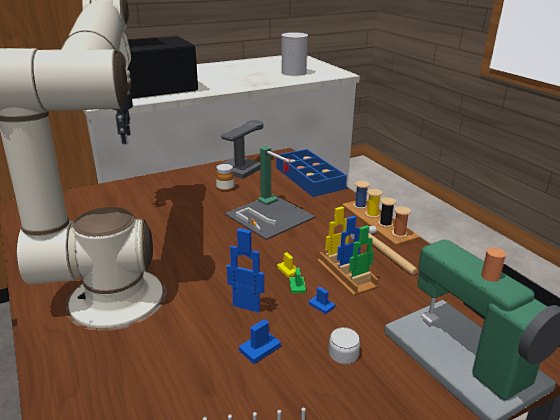

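View pics/wrist0.png

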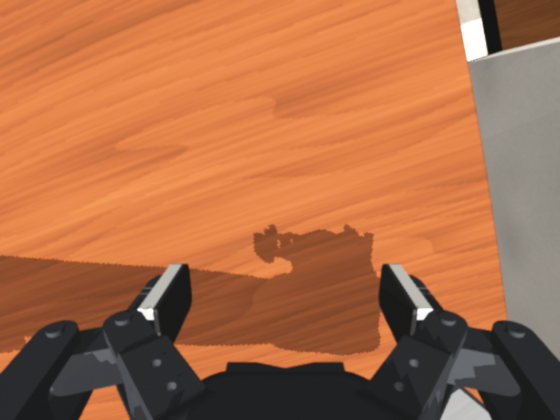

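```bash
cat > h.py <<'E'
import numpy as np, cv2
from scipy.spatial.transform import Rotation as R
from scipy.optimize import least_squares
from workcell import *
def cam(n,obs=None):
    c=get_calibration(n)
    if n=="wrist":
        T=np.eye(4);T[:3,:3]=R.from_euler('xyz',obs['tcp_rot'],degrees=True).as_matrix();T[:3,3]=obs['ee_pos']
        M=T@c['mount'];return c,M[:3,:3],M[:3,3]
    return c,R.from_euler('xyz',c['attitude'],degrees=True).as_matrix(),np.array(c['eye'])
def proj(C,P):
    c,Rm,e=C
    p=(np.atleast_2d(P)-e)@Rm
    s=p[:,:2]/p[:,2:]
    s=s*(1+c['k1']*(s**2).sum(1,keepdims=True))
    return s*[c['fx'],c['fy']]+[c['cx'],c['cy']]
def ray(C,uv):
    c,Rm,e=C
    d=(np.array(uv,float)-[c['cx'],c['cy']])/[c['fx'],c['fy']]
    s=d.copy()
    for _ in range(10): s=d/(1+c['k1']*(s@s))
    v=Rm@np.array([s[0],s[1],1]);return e,v/np.linalg.norm(v)
def onplane(C,uv,z):
    e,v=ray(C,uv);return e+v*(z-e[2])/v[2]
def tri(obsl):
    A=np.zeros((3,3));b=np.zeros(3)
    rs=[ray(C,u) for C,u in obsl]
    for e,v in rs:
        P=np.eye(3)-np.outer(v,v);A+=P;b+=P@e
    x=np.linalg.solve(A,b)
    return x,[np.linalg.norm(np.cross(v,x-e)) for e,v in rs]
def crop(src,dst,x,y,w,h,k):
    im=cv2.imread(src)[y:y+h,x:x+w]
    cv2.imwrite(dst,cv2.resize(im,None,fx=k,fy=k,interpolation=cv2.INTER_CUBIC))
E
python3 - <<'E'
from h import *
for n in("scene","side"): print(n,proj(cam(n),[[0,0,0],[0.178,.521,.231]]))
crop("pics/scene0.png","pics/s1.png",155,140,130,110,6)
crop("pics/side0.png","pics/d1.png",270,190,130,110,6)
crop("pics/scene0.png","pics/s2.png",265,235,120,95,6)
crop("pics/side0.png","pics/d2.png",215,140,120,100,6)
E
```

```text
scene [[354.28303398 151.06772239]
 [506.98573789 187.70050869]]
side [[117.86863838 296.38345338]
 [127.15578154 142.37977281]]
```

View pics/s1.png

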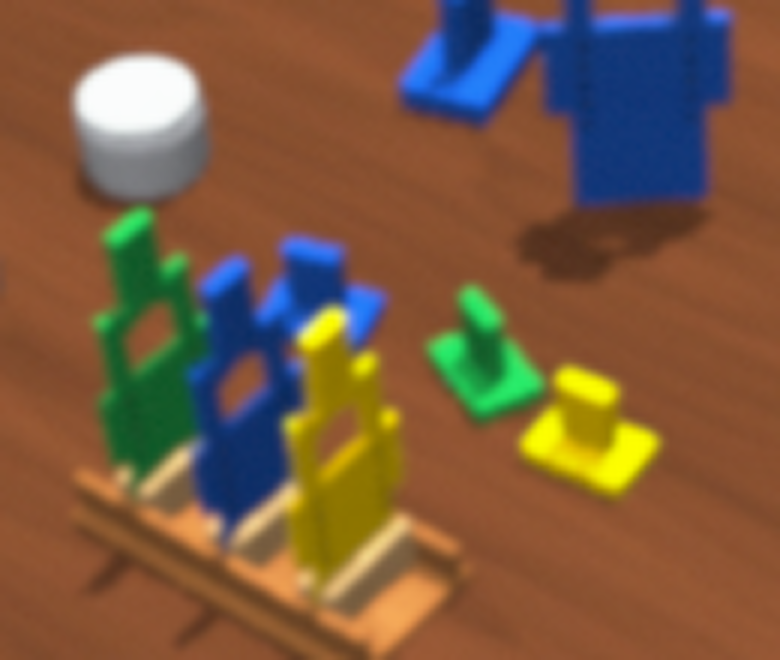

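View pics/d1.png

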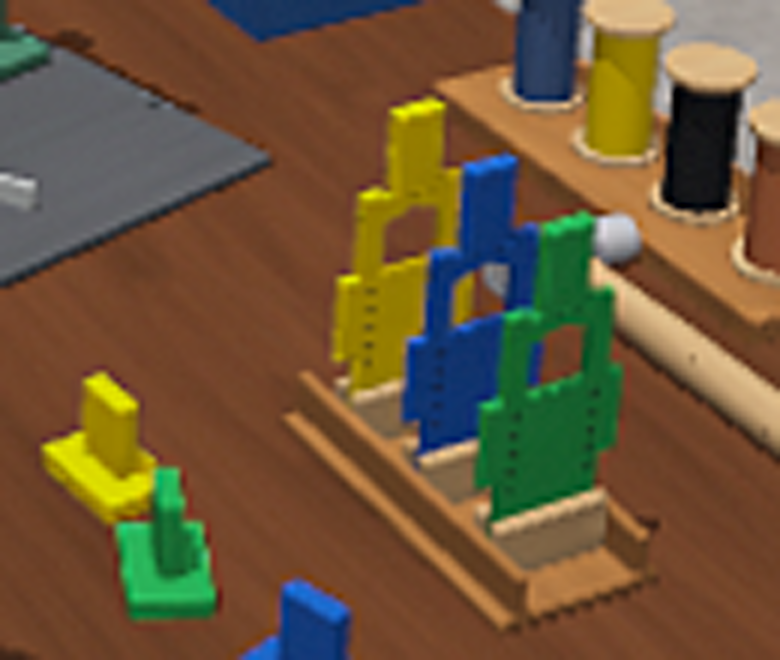

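View pics/s2.png

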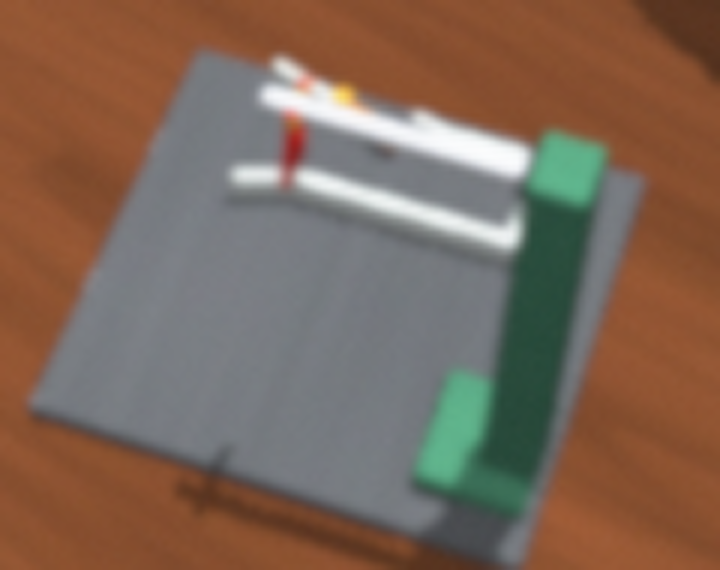

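View pics/d2.png

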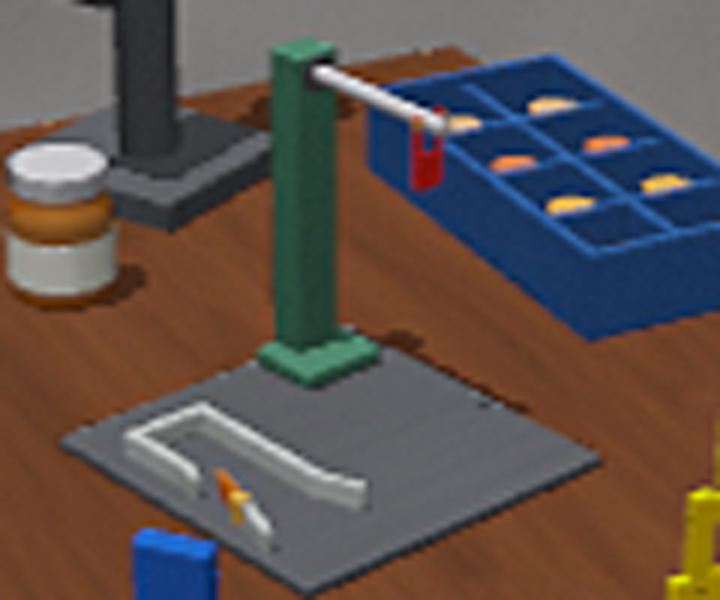

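```bash
cat > fit.py <<'E'
from h import *
S=cam("scene");D=cam("side")
def fit(name,pts,x0,z0=0,W=None):
    # pts: list of (cam,uv,localxyz); fit x,y,yaw
    def tf(p,L):
        return R.from_euler('z',p[2]).apply(L)+[p[0],p[1],z0]
    def f(p): return np.concatenate([(proj(c,tf(p,np.array(L)))[0]-u) for c,u,L in pts])
    r=least_squares(f,x0,loss='soft_l1',f_scale=1.0)
    print(name,np.round(r.x[:2]*1000,1),"yaw",round(np.degrees(r.x[2]),2));print(np.round(f(r.x).reshape(-1,2),1).tolist())
    return r.x
def cs(l,ox,oy): return [(x/6+ox,y/6+oy) for x,y in l]
E
python3 - <<'E'
from fit import *
m=lambda *a:np.array(a)/1000
st=[]
L=[m(-145,175,8),m(80,175,8),m(80,-50,8),m(-145,-50,8),m(-60,0,200)]
for C,u in ((S,cs([(200,50),(645,178),(522,562),(35,405),(262,95)],265,235)),(D,cs([(305,595),(62,440),(350,330),(600,460),(447,125)],215,140))):
    st+=[(C,p,l) for p,l in zip(u,L)]
# initial
a=onplane(S,st[0][1],.008);b=onplane(S,st[1][1],.008)
yaw=np.arctan2(*(b-a)[[1,0]]);print(a,b,np.degrees(yaw))
fit("stand",st,[a[0],a[1],yaw])
# blue pattern tab top triangulation, eye etc
s=lambda x,y:(x/6+155,y/6+140); d=lambda x,y:(x/6+270,y/6+190)
print("blue tab top",tri([(S,s(225,270)),(D,d(490,165))]))
print("green tab top",tri([(S,s(128,225)),(D,d(567,225))]))
print("yellow tab top",tri([(S,s(325,325)),(D,d(417,112))]))
# blue marker fin top
print("mk fin top",tri([(S,s(315,252)),(D,d(318,600))]))
E
python3 -c "
from h import *
crop('pics/scene0.png','pics/s3.png',190,170,60,50,12)
crop('pics/side0.png','pics/d3.png',300,275,60,50,12)"
```

```text
[0.48800963 0.08153357 0.008     ] [0.43308915 0.29736803 0.008     ] 104.2763107172955
stand [620.6 260.6] yaw 103.89
[[-0.6, -1.1], [-0.1, -0.5], [-0.6, 0.6], [-1.6, -0.5], [0.2, -0.0], [0.1, -2.4], [-0.9, -2.0], [-0.6, -2.6], [0.1, -2.2], [-0.6, -0.8]]
blue tab top (array([ 0.61182713, -0.19684047,  0.18602222]), [np.float64(0.0012612756013521413), np.float64(0.0012612756013520505)])
green tab top (array([ 0.61307172, -0.25583832,  0.18475081]), [np.float64(0.00045625852987418866), np.float64(0.00045625852987426656)])
yellow tab top (array([ 0.61218585, -0.13622078,  0.1842753 ]), [np.float64(0.0014401436501154069), np.float64(0.0014401436501153618)])
mk fin top (array([ 0.47059929, -0.28428668,  0.04777567]), [np.float64(0.0020397413628105592), np.float64(0.002039741362810716)])
```

View pics/s3.png

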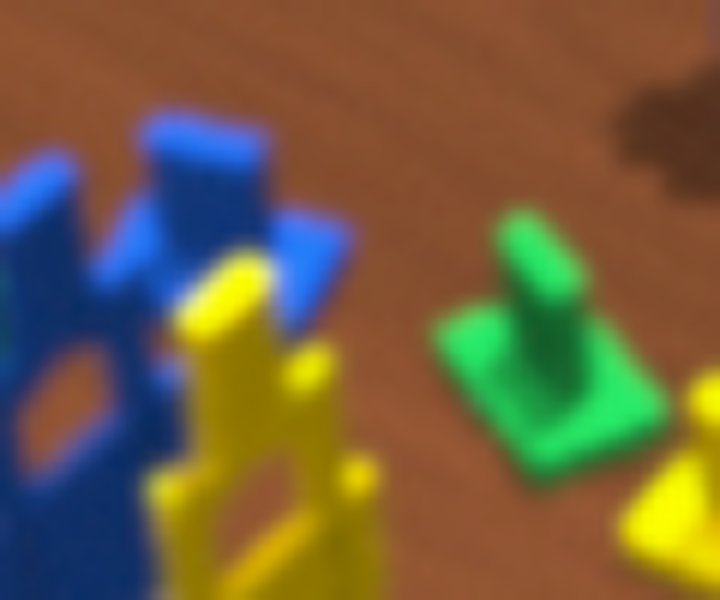

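View pics/d3.png

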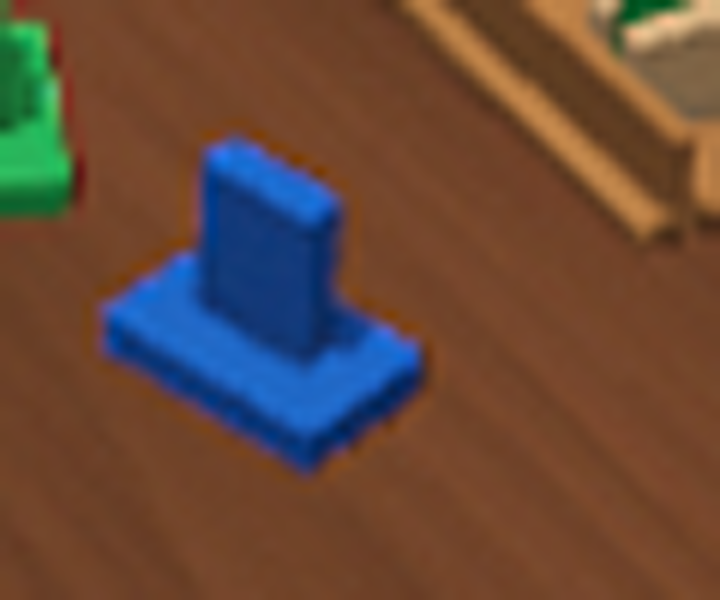

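{"op": "play_rows", "data": {
  "commands": "0.5 20 -10 40 -7; 0.5 60 -40 75 -14; 0.5 100 -70 100 -21; 0.5 130 -100 130 -28; 0.5 170 -130 149 -35; 0.5 210 -160 149 -42; 0.5 250 -190 149 -49; 0.5 280 -220 149 -57; 0.5 310 -245 149 -57; 0.5 340 -265 149 -57"
}}

```text
time: 0.98
ee_pos: [0.4691, 0.2925, 0.3783]
tcp_rot: [180.0, -0.0, 104.1]
wrist_force: [0.5, 1.5, 0.6]
opening: 0.0425
```

{"op": "play_rows", "data": {
  "commands": "0.5 30 -22 0 0; 0.5 52 -42 0 0; 0.5 52 -42 0 0; 0.5 52 -42 0 0; 0.5 52 -42 0 0"
}}

```text
time: 1.4
ee_pos: [0.5197, 0.2523, 0.3777]
tcp_rot: [-180.0, -0.0, 104.1]
wrist_force: [0.1, 0.3, 0.2]
opening: 0.0427
```

```bash
python3 - <<'E'
from h import *
import pickle
o=get_obs();im=camera("wrist");print(o)
cv2.imwrite("pics/w1.png",im[:,:,::-1]);pickle.dump(o,open("w1.pkl","wb"))
E
```

```text
{'time': 1.4, 'q': array([2.58893778e+01, 1.64256330e+01, 4.04307360e+01, 1.14041997e+02,
       1.48472642e-02, 1.01751193e+02]), 'qd': array([ 1.32779674, -0.95898019, -0.22325103, -0.05281603,  0.05044585,
       -0.01225134]), 'joint_efforts': array([-1.53932557e+00, -5.82787156e+01,  4.14393818e+01, -8.28379090e-02,
       -5.86908683e-02, -3.36886116e-02]), 'ee_pos': array([0.51974119, 0.25233579, 0.37768966]), 'tcp_rot': array([-1.79960855e+02, -7.02206474e-03,  1.04138177e+02]), 'wrist_force': array([0.1041415 , 0.29910909, 0.21442311]), 'torque': array([ 0.05407889, -0.02364184, -0.01634682]), 'opening': 0.0427481692836707}
```

View pics/w1.png

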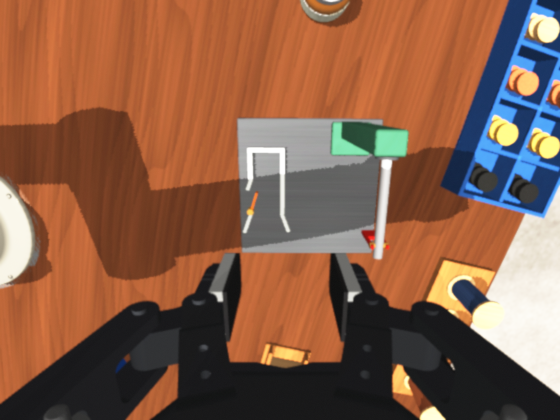

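```bash
python3 -c "
from h import *
crop('pics/w1.png','pics/w1a.png',225,105,195,165,4)"
```

```text
(no output)
```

View pics/w1a.png

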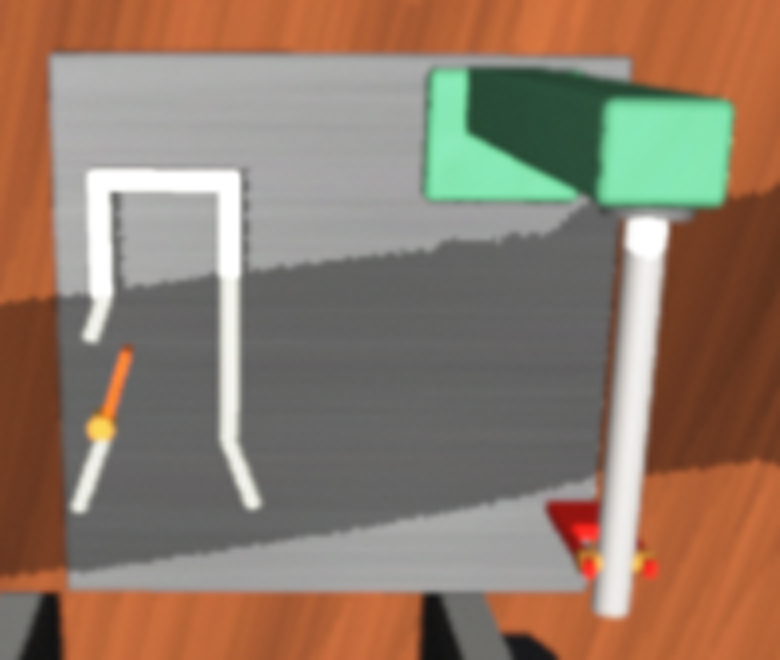

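```bash
cat > stand.py <<'E'
from fit import *
import pickle
W=cam("wrist",pickle.load(open("w1.pkl","rb")))
m=lambda *a:np.array(a)/1000
q=lambda x,y:(x/4+225,y/4+105)
pts=[(W,q(*u),m(*l)) for u,l in [((50,55),(80,175,8)),((631,58),(80,-50,8)),((70,590),(-145,175,8)),((584,590),(-145,-50,8)),((612,609),(-60,0,200)),((608,100),(76,16,212)),((733,102),(76,-16,212)),((727,207),(50,-16,212)),((598,207),(50,16,212))]]
p=fit("standW",pts,[.62,.26,1.81])
def s2w(l): return R.from_euler('z',p[2]).apply(m(*l))+[p[0],p[1],0]
E
python3 - <<'E'
from stand import *
for n,l in dict(tip=(-60,0,200),pivot=(-46,0,200),seat=(6,0,200),hseat=(0,130,8),mouth=(-112,130,8)).items(): print(n,np.round(s2w(l)*1000,1))
for l,u in (((30,152,22),(92,172)),((30,108,22),(240,172))): print(proj(W,s2w(l)),q(*u))
E
```

```text
standW [622.2 257.7] yaw 104.12
[[-1.1, -0.4], [0.6, -0.7], [-0.6, 0.8], [1.0, 0.8], [-0.4, 0.0], [-0.8, -0.6], [1.9, -0.7], [0.5, 0.8], [-0.4, 0.6]]
tip [636.9 199.5 200. ]
pivot [633.5 213.1 200. ]
seat [620.8 263.5 200. ]
hseat [496.2 226.    8. ]
mouth [523.5 117.4   8. ]
[[251.41392507 152.30991627]] (248.0, 148.0)
[[280.24154097 152.30531184]] (285.0, 148.0)
```

{"op": "play_rows", "data": {
  "commands": "0.5 0 -30 0 -7; 0.5 0 -70 0 -14; 0.5 0 -110 0 -21; 0.5 0 -150 0 -28; 0.5 0 -190 0 -35; 0.5 0 -230 0 -42; 0.5 0 -270 0 -49; 0.5 10 -310 0 -56; 0.5 20 -345 0 -63; 0.5 30 -380 0 -70"
}}

```text
time: 2.28
ee_pos: [0.5496, -0.1283, 0.3789]
tcp_rot: [179.9, -0.1, 33.9]
wrist_force: [0.7, 0.4, 0.7]
opening: 0.0426
```

{"op": "play_rows", "data": {
  "commands": "0.5 5 -35 -5 -7; 0.5 15 -60 -10 -14; 0.5 15 -69 -15 -21; 0.5 15 -69 -20 -28; 0.5 15 -69 -20 -34; 0.5 15 -69 -20 -34; 0.5 15 -69 -20 -34"
}}

```text
time: 2.87
ee_pos: [0.5649, -0.1956, 0.3584]
tcp_rot: [180.0, -0.0, 0.4]
wrist_force: [0.6, 0.9, -0.5]
opening: 0.0429
```

```bash
python3 - <<'E'
from h import *
import pickle
o=get_obs();im=camera("wrist");print(o['ee_pos'],o['tcp_rot'],o['q'],o['time'])
cv2.imwrite("pics/w2.png",im[:,:,::-1]);pickle.dump(o,open("w2.pkl","wb"))
E
```

```text
[ 0.56494077 -0.19559874  0.3584338 ] [ 1.79991881e+02 -3.11252619e-02  4.45382163e-01] [-1.90986405e+01  1.80801628e+01  4.01487752e+01  1.12036564e+02
  2.76095903e-03  1.60455980e+02] 2.8667
```

View pics/w2.png

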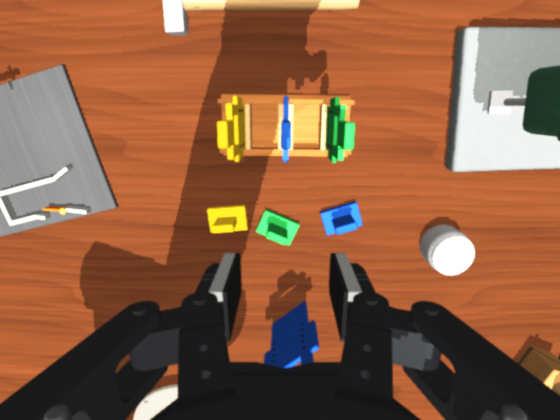

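```bash
python3 -c "
from h import *
crop('pics/w2.png','pics/w2a.png',205,85,160,90,5)
crop('pics/w2.png','pics/w2b.png',310,190,70,60,10)"
```

```text
(no output)
```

View pics/w2a.png

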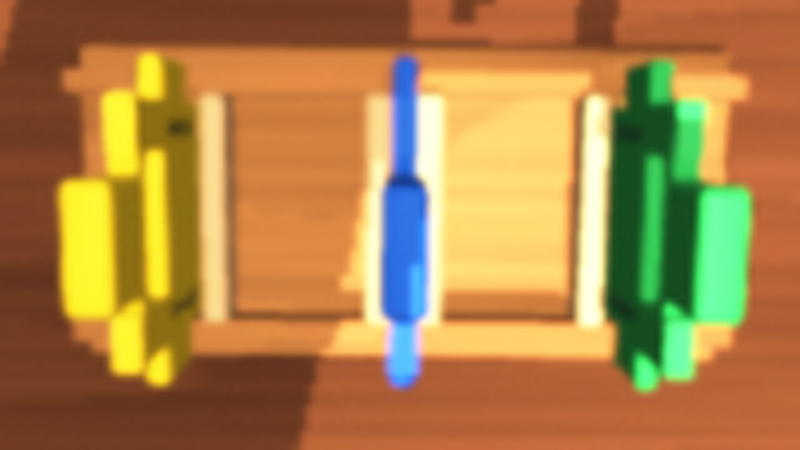

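View pics/w2b.png

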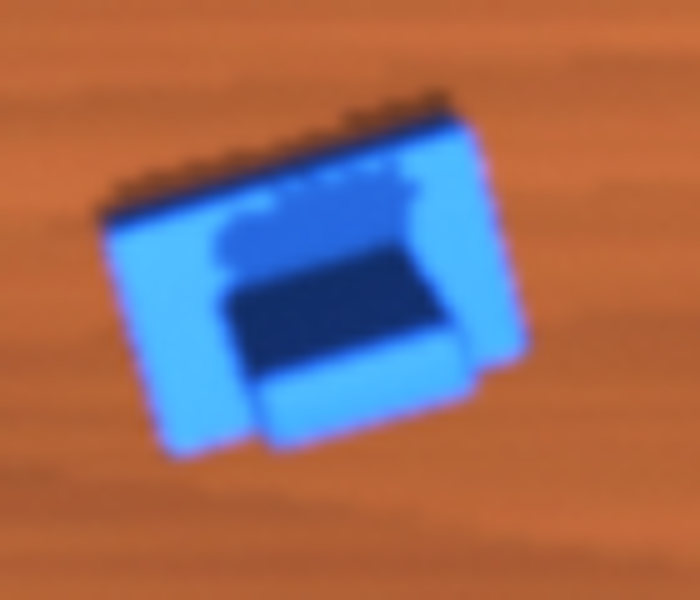

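```bash
python3 - <<'E'
from fit import *
import pickle
W=cam("wrist",pickle.load(open("w2.pkl","rb")))
for u in [(406,251),(406,183),(405,320),(387,251),(425,251),(85,250),(725,255)]:
    print(u,np.round(onplane(W,(u[0]/5+205,u[1]/5+85),.190)*1000,1))
print("rack L/R", [np.round(onplane(W,(u[0]/5+205,u[1]/5+85),.02)*1000,1) for u in [(65,75),(745,85)]])
m=lambda *a:np.array(a)/1000
q=lambda x,y:(x/10+310,y/10+190)
pts=[(W,q(*u),m(*l)) for u,l in [((105,228),(30,-20,12)),((465,120),(-30,-20,12)),((528,352),(-30,20,12)),((170,457),(30,20,12)),((275,448),(16,6,54)),((478,395),(-16,6,54)),((256,383),(16,-6,54)),((462,327),(-16,-6,54))]]
fit("mk",pts,[.47,-.284,np.radians(105)])
E
```

```text
(406, 251) [ 615.6 -196.7  190. ]
(406, 183) [ 628.  -196.6  190. ]
(405, 320) [ 602.7 -196.7  190. ]
(387, 251) [ 615.5 -193.2  190. ]
(425, 251) [ 615.6 -200.3  190. ]
(85, 250) [ 615.4 -136.4  190. ]
(725, 255) [ 615.5 -256.7  190. ]
rack L/R [array([ 651.1, -100.6,   20. ]), array([ 650. , -293.3,   20. ])]
mk [ 471.5 -287.5] yaw 107.74
[[-0.1, 0.4], [0.7, 0.4], [0.2, 0.1], [-0.1, -0.0], [-0.4, 0.5], [0.3, -0.3], [-0.5, -0.3], [0.0, -0.8]]
```

{"op": "play_rows", "data": {
  "commands": "0.5 10 0 -10 7.1; 0.5 20 0 -25 14.2; 0.5 30 0 -40 21.3; 0.5 40 0 -55 28.4; 0.5 50 0 -70 35.5; 0.5 50 0 -85 42.6; 0.5 50 0 -100 49.7; 0.5 50 0 -115 56.8; 0.5 50 0 -120 63.9; 0.5 50 0 -120 71"
}}

```text
time: 3.75
ee_pos: [0.6145, -0.1958, 0.2364]
tcp_rot: [-179.9, 0.0, 71.8]
wrist_force: [-0.1, -0.1, -0.6]
opening: 0.0426
```

{"op": "play_rows", "data": {
  "commands": "0.5 0 0 0 7.1; 0.5 0 0 0 14.2; 0.5 0 0 0 21.3; 0.5 0 0 0 28.4; 0.5 0 0 0 35.5; 0.5 0 0 0 42.6; 0.5 0 0 0 49.7; 0.5 0 0 0 56.8; 0.5 0 0 0 63.9; 0.5 0 0 0 71"
}}

```text
time: 4.58
ee_pos: [0.6151, -0.196, 0.2384]
tcp_rot: [180.0, 0.0, 142.8]
wrist_force: [0.3, 0.9, 0.8]
opening: 0.0425
```

{"op": "play_rows", "data": {
  "commands": "0.5 0 0 0 7.1; 0.5 0 0 0 14.2; 0.5 0 0 0 21.3; 0.5 0 0 0 28.4; 0.5 0 0 0 35.5; 0.5 0 0 0 37.3; 0.5 0 0 0 37.3; 0.5 0 0 0 37.3"
}}

```text
time: 5.25
ee_pos: [0.615, -0.1962, 0.2383]
tcp_rot: [-180.0, 0.0, 179.5]
wrist_force: [-0.4, -0.1, -0.6]
opening: 0.0424
```

{"op": "play_rows", "data": {
  "commands": "0.5 0 -0.5 -20 0; 0.5 0 -0.5 -45 0; 0.5 0 -0.5 -65 0; 0.5 0 -0.5 -83 0; 0.5 0 -0.5 -83 0; 0 0 -0.5 -83 0; 0 0 -0.5 -83 0; 0 0 -0.5 -83 0; 0 0 -0.5 -83 0; 0 0 -0.5 -83 0",
  "force": 45
}}

```text
time: 6.08
ee_pos: [0.6156, -0.1973, 0.1569]
tcp_rot: [-180.0, 0.2, 179.5]
wrist_force: [-0.7, 0.8, 6.5]
opening: 0.009
```

```bash
python3 - <<'E'
from h import *
o=get_obs();im=camera("side");print(o['ee_pos'],o['tcp_rot'],o['opening'],o['wrist_force'])
cv2.imwrite("pics/d4.png",im[:,:,::-1]);crop("pics/d4.png","pics/d4a.png",290,150,120,140,4)
E
```

```text
[ 0.61562907 -0.19730156  0.15689733] [-1.79975247e+02  1.61692167e-01  1.79468801e+02] 0.009039008918278543 [-0.66340793  0.7622597   6.5197912 ]
```

View pics/d4a.png

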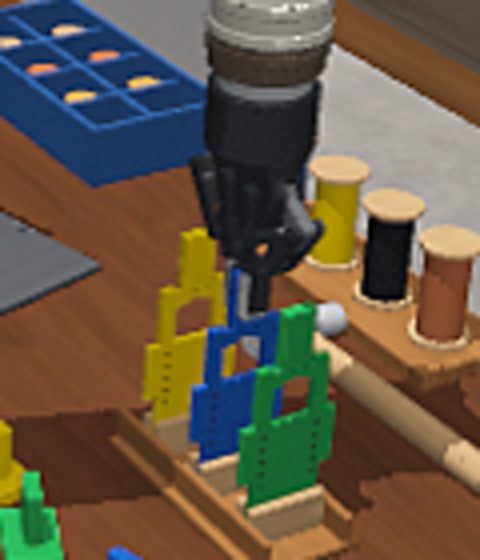

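{"op": "play_rows", "data": {
  "commands": "0 0 0 15 0; 0 0 0 40 0; 0 0 0 70 0; 0 0 0 100 0; 0 0 0 130 0; 0 0 0 160 0; 0 0 0 190 0; 0 0 0 210 0; 0 0 0 210 0; 0 0 0 210 0"
}}

```text
time: 6.97
ee_pos: [0.6156, -0.1976, 0.3658]
tcp_rot: [-179.9, 0.1, 179.5]
wrist_force: [-0.5, -0.3, -1.7]
opening: 0.0093
```

```bash
python3 - <<'E'
from h import *
S=cam("scene")
o=get_obs();im=camera("side");print(o['ee_pos'],o['tcp_rot'],o['opening'],o['wrist_force'])
cv2.imwrite("pics/d5.png",im[:,:,::-1])
for u in [(135,310),(240,370),(243,345),(150,285),(218,330),(210,285),(264,385)]: print(u,onplane(S,u,0.0))
E
```

```text
[ 0.61556834 -0.19759764  0.36576919] [-1.79948644e+02  1.36392299e-01  1.79453791e+02] 0.009339250932706666 [-0.45520033 -0.2829679  -1.72246991]
(135, 310) [ 0.92281507 -0.14570388  0.        ]
(240, 370) [0.89592898 0.18456114 0.        ]
(243, 345) [0.83996061 0.14969972 0.        ]
(150, 285) [ 0.84325943 -0.17204087  0.        ]
(218, 330) [0.84340872 0.07147912 0.        ]
(210, 285) [ 0.74867082 -0.03729725  0.        ]
(264, 385) [0.89273687 0.25353227 0.        ]
```

View pics/d5.png

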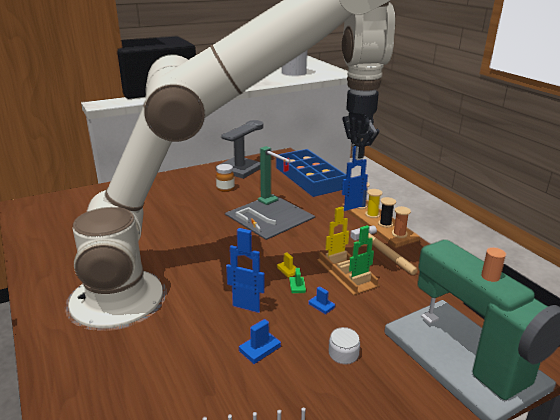

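{"op": "play_rows", "data": {
  "commands": "0 0 15 0 0; 0 5 45 0 2; 0 10 80 0 4; 0 15 115 0 6; 0 20 150 0 8; 0 25 185 0 10; 0 30 220 0 12; 0 31 255 0 14; 0 31 290 0 14.6; 0 31 320 0 14.6"
}}

```text
time: 7.85
ee_pos: [0.6451, 0.1257, 0.3635]
tcp_rot: [180.0, -0.1, -165.8]
wrist_force: [0.5, -1.2, -1.2]
opening: 0.0091
```

{"op": "play_rows", "data": {
  "commands": "0 0 15 -10 0; 0 0 28 -30 0; 0 0 28 -55 0; 0 0 28 -80 0; 0 0 28 -100 0; 0 0 28 -100 0; 0 0 28 -100 0"
}}

```text
time: 8.43
ee_pos: [0.6445, 0.1509, 0.2635]
tcp_rot: [180.0, -0.2, -165.9]
wrist_force: [-0.8, 0.4, -0.4]
opening: 0.0093
```

```bash
python3 - <<'E'
from h import *
o=get_obs();im=camera("side");im2=camera("scene");print(o['ee_pos'],o['tcp_rot'],o['opening'],o['wrist_force'])
cv2.imwrite("pics/d6.png",im[:,:,::-1]);crop("pics/d6.png","pics/d6a.png",220,110,150,120,5)
cv2.imwrite("pics/s6.png",im2[:,:,::-1]);crop("pics/s6.png","pics/s6a.png",230,200,150,120,5)
E
```

```text
[0.64450803 0.15092263 0.26345098] [ 179.99306744   -0.21102261 -165.92020856] 0.009278155487433857 [-0.81429676  0.40117795 -0.40735801]
```

View pics/d6a.png

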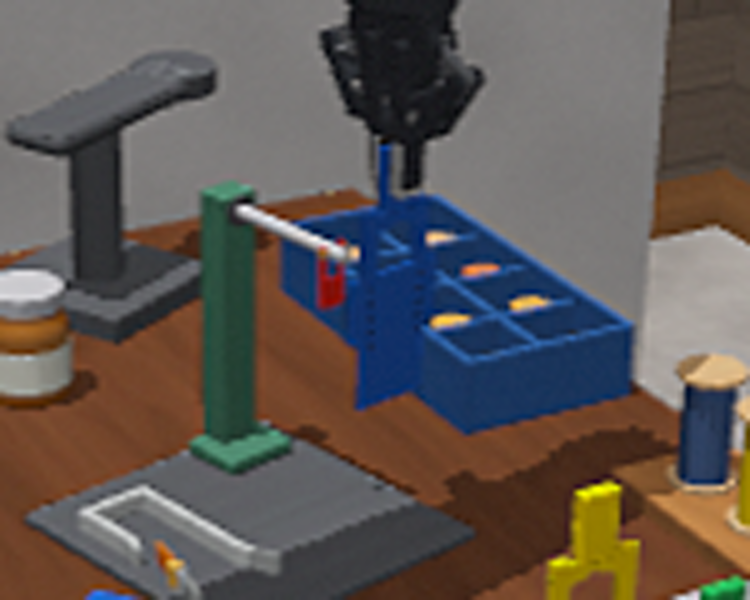

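View pics/s6a.png

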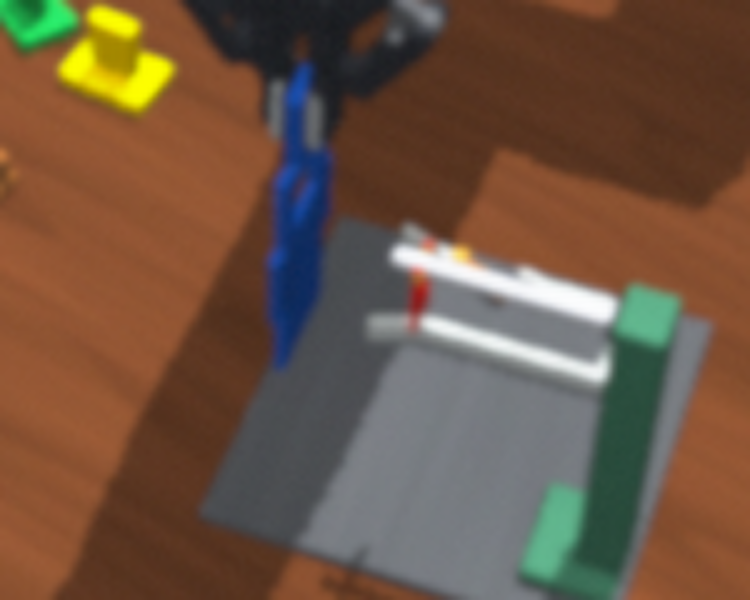

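{"op": "play_rows", "data": {
  "commands": "0 2 1 -10 0; 0 4 1 -20 0; 0 4 1 -29.5 0; 0 4 1 -29.5 0; 0 4 1 -29.5 0; 0 4 1 -29.5 0"
}}

```text
time: 9.03
ee_pos: [0.6501, 0.1517, 0.2357]
tcp_rot: [180.0, 0.0, -165.9]
wrist_force: [-0.3, 0.7, -0.9]
opening: 0.0094
```

```bash
python3 - <<'E'
from stand import *
o=get_obs();im=camera("side");im2=camera("scene");print(o['ee_pos'],o['tcp_rot'])
e=o['ee_pos']-[p[0],p[1],0];print("local",R.from_euler('z',-p[2]).apply(e)*1000)
cv2.imwrite("pics/d7.png",im[:,:,::-1]);crop("pics/d7.png","pics/d7a.png",265,140,60,50,12)
cv2.imwrite("pics/s7.png",im2[:,:,::-1]);crop("pics/s7.png","pics/s7a.png",270,215,60,60,10)
E
```

```text
standW [622.  257.9] yaw 104.11
[[-1.1, -0.4], [0.6, -0.6], [-0.7, 0.8], [1.0, 0.9], [-0.4, 0.0], [-0.8, -0.6], [1.9, -0.7], [0.6, 0.8], [-0.4, 0.6]]
[0.65007763 0.15166721 0.23571171] [ 1.79999224e+02  1.67088201e-02 -1.65945585e+02]
local [-109.89814441   -1.3095617   235.71170651]
```

View pics/d7a.png

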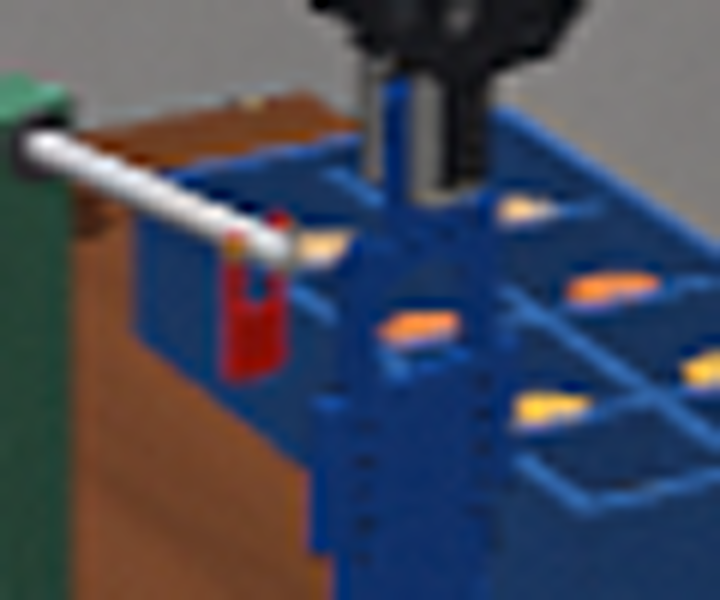

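View pics/s7a.png

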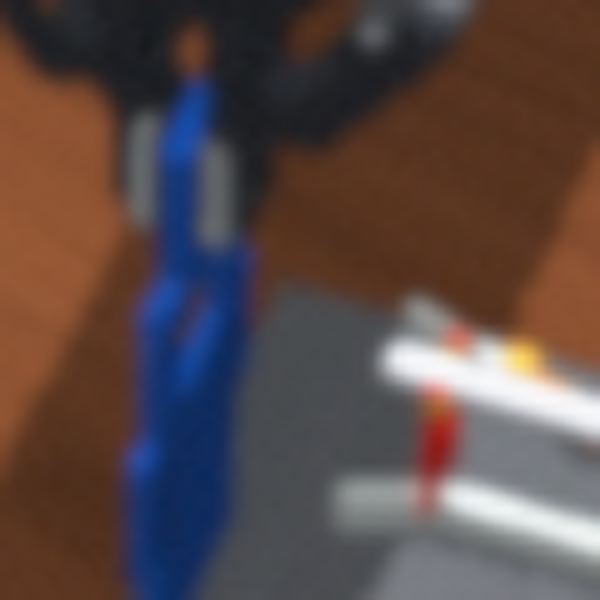

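```bash
python3 - <<'E'
from stand import *
C=D; k=12
f=lambda P:np.round((proj(D,P)-[265,140])*12)
print("tip",f(s2w((-60,0,200))),"base",f(s2w((50,0,200))),"ext -110",f(s2w((-110,0,200))))
o=get_obs()['ee_pos'];
yd=R.from_euler('z',p[2]).apply([0,1,0])
for n,(y,z) in dict(floorL=(17,96),floorR=(-17,96),apex=(0,130),sL=(17,124),sR=(-17,124),shL=(29,96),shR=(-29,96),shtopL=(29,138),shtopR=(-29,138)).items():
    P=o+yd*y/1000+[0,0,(z-148.9)/1000]; print(n,f(P))
E
python3 -c "
import cv2
im=cv2.imread('pics/d7.png')[140:190,265:325]
im=cv2.resize(im,None,fx=12,fy=12,interpolation=cv2.INTER_CUBIC)
im=cv2.convertScaleAbs(im,alpha=2.0,beta=20);cv2.imwrite('pics/d7b.png',im)"
```

```text
standW [622.  257.9] yaw 104.11
[[-1.1, -0.4], [0.6, -0.6], [-0.7, 0.8], [1.0, 0.9], [-0.4, 0.0], [-0.8, -0.6], [1.9, -0.7], [0.6, 0.8], [-0.4, 0.6]]
tip [[296. 243.]] base [[ 39. 130.]] ext -110 [[420. 298.]]
floorL [[378. 369.]]
floorR [[466. 335.]]
apex [[425. 238.]]
sL [[380. 275.]]
sR [[469. 242.]]
shL [[346. 381.]]
shR [[497. 324.]]
shtopL [[349. 239.]]
shtopR [[502. 184.]]
```

View pics/d7b.png

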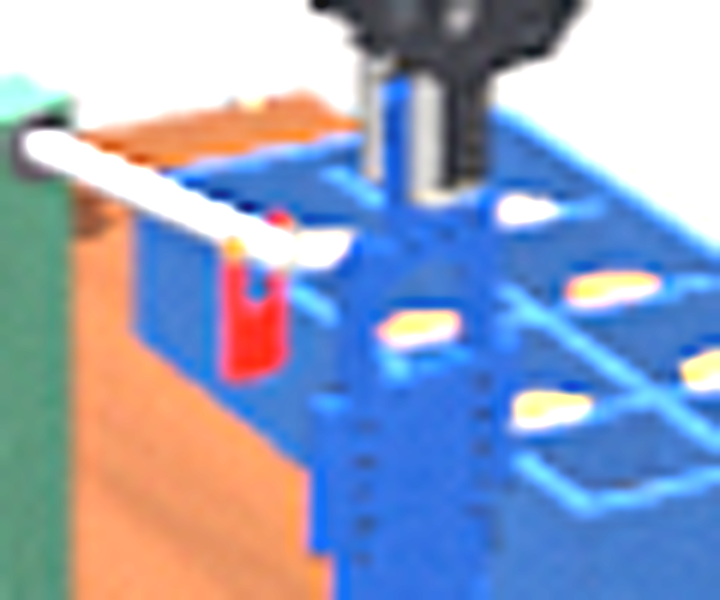

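{"op": "play_rows", "data": {
  "commands": "0 -2 0 0 0; 0 -5 12 0 0; 0 -9 27 0 0; 0 -12.5 42 0 0; 0 -16 57 0 0; 0 -19.5 71 0 0; 0 -19.5 71 0 0"
}}

```text
time: 9.72
ee_pos: [0.6294, 0.2264, 0.2353]
tcp_rot: [180.0, -0.0, -165.8]
wrist_force: [-0.3, -1.4, -2.2]
opening: 0.0094
```

```bash
python3 - <<'E'
from stand import *
o=get_obs();im=camera("side");im2=camera("scene");print(o['ee_pos'],o['tcp_rot'],o['wrist_force'])
e=o['ee_pos']-[p[0],p[1],0];print("local",R.from_euler('z',-p[2]).apply(e)*1000)
cv2.imwrite("pics/d8.png",im[:,:,::-1]);crop("pics/d8.png","pics/d8a.png",250,130,70,70,9)
cv2.imwrite("pics/s8.png",im2[:,:,::-1]);crop("pics/s8.png","pics/s8a.png",280,215,70,70,9)
E
```

```text
standW [622.  257.9] yaw 104.11
[[-1.1, -0.4], [0.6, -0.6], [-0.7, 0.8], [1.0, 0.9], [-0.4, 0.0], [-0.8, -0.6], [1.9, -0.7], [0.6, 0.8], [-0.4, 0.6]]
[0.62935763 0.22640798 0.23528972] [ 1.79956998e+02 -8.70644460e-03 -1.65758807e+02] [-0.33485763 -1.4106547  -2.18148785]
local [-32.36161068   0.56363759 235.28972364]
```

View pics/d8a.png

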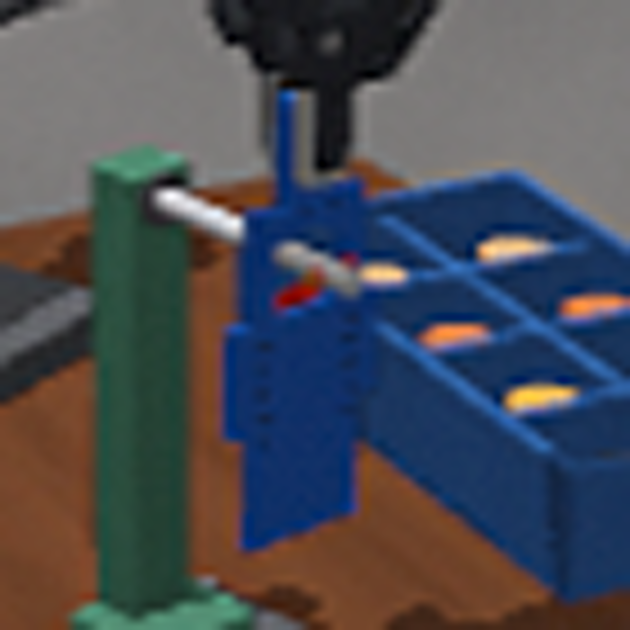

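View pics/s8a.png

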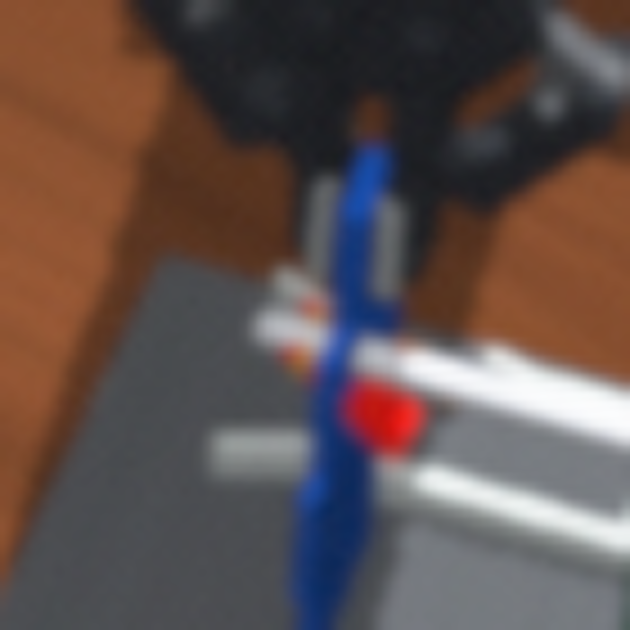

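{"op": "play_rows", "data": {
  "commands": "0 -3 12 0 0; 0 -6.5 26 0 0; 0 -10 40 0 0; 0 -10 40 0 0; 0 -10 40 0 0; 0 -10 40 0 0; 0 -10 40 0 0; 0 -10 40 0 0"
}}

```text
time: 10.48
ee_pos: [0.6206, 0.2623, 0.2355]
tcp_rot: [-180.0, 0.0, -166.0]
wrist_force: [-0.5, 0.4, -1.2]
opening: 0.0098
```

```bash
python3 - <<'E'
from stand import *
o=get_obs();im=camera("side");im2=camera("scene");print(o['ee_pos'],o['tcp_rot'],o['wrist_force'])
e=o['ee_pos']-[p[0],p[1],0];print("local",R.from_euler('z',-p[2]).apply(e)*1000)
cv2.imwrite("pics/d8.png",im[:,:,::-1]);crop("pics/d8.png","pics/d9a.png",250,130,70,70,9)
cv2.imwrite("pics/s8.png",im2[:,:,::-1]);crop("pics/s8.png","pics/s9a.png",280,215,90,70,8)
E
```

```text
standW [622.  257.9] yaw 104.11
[[-1.1, -0.4], [0.6, -0.6], [-0.7, 0.8], [1.0, 0.9], [-0.4, 0.0], [-0.8, -0.6], [1.9, -0.7], [0.6, 0.8], [-0.4, 0.6]]
[0.62057959 0.26229647 0.2354546 ] [-1.79995034e+02  7.06678647e-04 -1.65972352e+02] [-0.5228949   0.43233323 -1.18483636]
local [  4.58480545   0.32793785 235.45459918]
```

View pics/d9a.png

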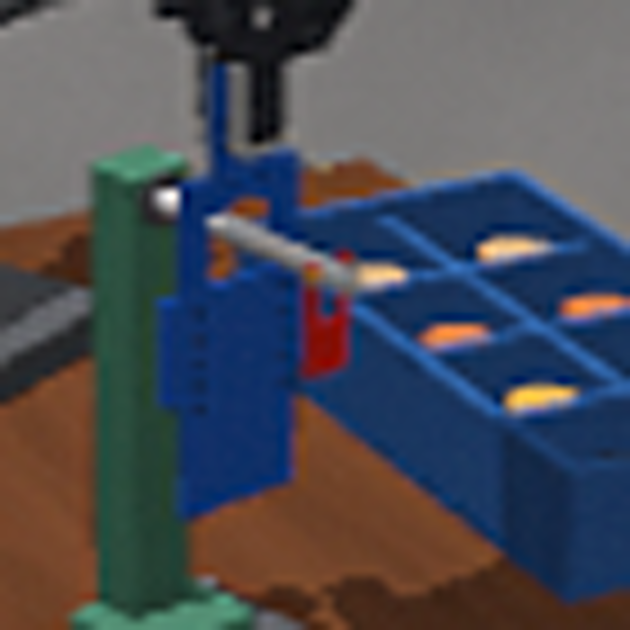

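View pics/s9a.png

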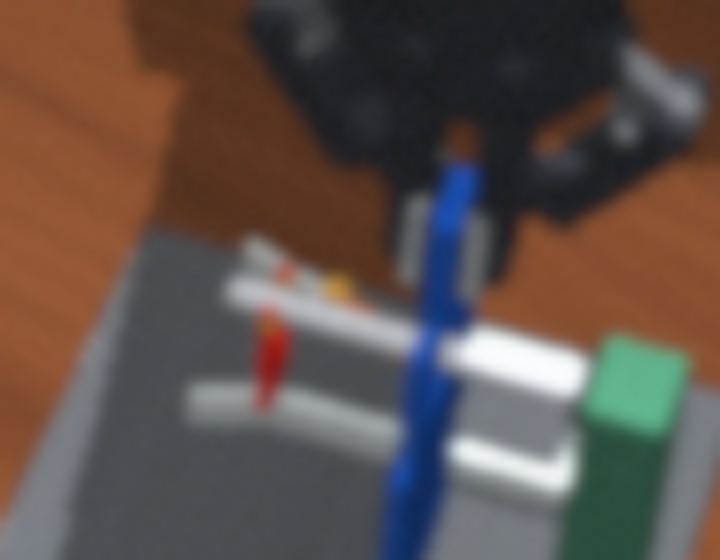

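{"op": "play_rows", "data": {
  "commands": "0 0 0 -3 0; 0 0 0 -6 0; 0 0 0 -9 0; 0 0 0 -11 0; 0 0 0 -11 0; 0 0 0 -11 0"
}}

```text
time: 11.08
ee_pos: [0.6204, 0.2626, 0.2247]
tcp_rot: [-180.0, 0.0, -165.9]
wrist_force: [-1.1, -1.2, 2.1]
opening: 0.0096
```

{"op": "play_rows", "data": {
  "commands": "0.15 0 0 -0.5 0; 0.25 0 0 -0.5 0; 0.3 0 0 0 0; 0.35 0 0 0 0; 0.35 0 0 0 0; 0.35 0 0 8 0; 0.35 0 0 25 0; 0.35 0 0 50 0; 0.35 0 0 80 0; 0.35 0 0 110 0"
}}

```text
time: 11.92
ee_pos: [0.6198, 0.2624, 0.3362]
tcp_rot: [180.0, 0.0, -165.9]
wrist_force: [1.2, -0.0, 0.4]
opening: 0.0297
```

```bash
python3 - <<'E'
from stand import *
o=get_obs();im=camera("side");im2=camera("scene");print(o['ee_pos'],o['tcp_rot'],o['wrist_force'],o['q'])
cv2.imwrite("pics/d10.png",im[:,:,::-1]);crop("pics/d10.png","pics/d10a.png",240,120,80,75,8)
cv2.imwrite("pics/s10.png",im2[:,:,::-1]);crop("pics/s10.png","pics/s10a.png",280,215,90,70,8)
E
```

```text
standW [622.  257.9] yaw 104.11
[[-1.1, -0.4], [0.6, -0.6], [-0.7, 0.8], [1.0, 0.9], [-0.4, 0.0], [-0.8, -0.6], [1.9, -0.7], [0.6, 0.8], [-0.4, 0.6]]
[0.61977408 0.26243385 0.3362012 ] [ 1.79997669e+02  8.17467164e-03 -1.65936825e+02] [ 1.20017709 -0.04378158  0.35339868] [2.29490448e+01 3.05590570e+01 5.45287196e+01 1.13961226e+02
 1.04045770e-03 8.88586949e+00]
```

View pics/d10a.png

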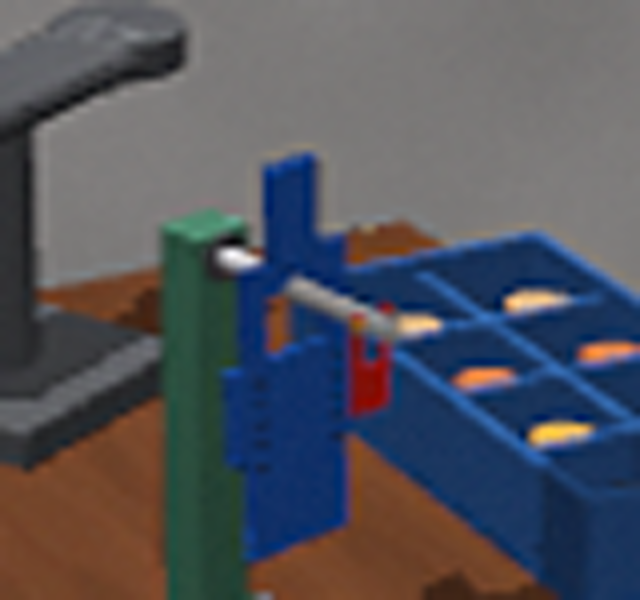

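View pics/s10a.png

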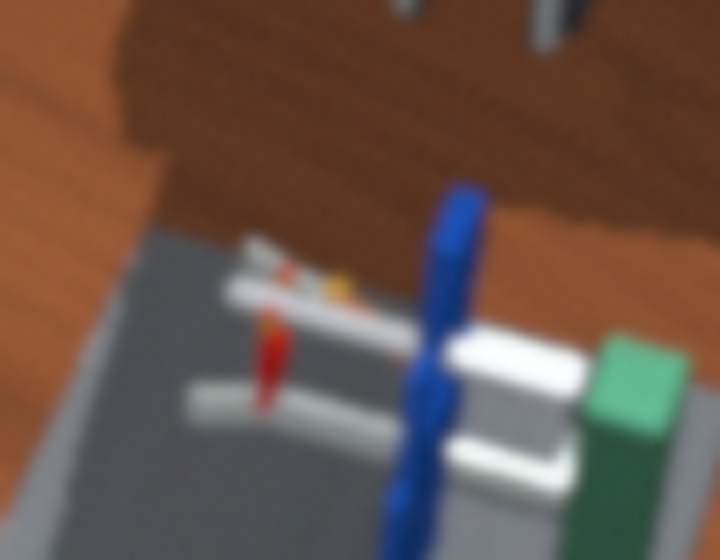

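```bash
python3 - <<'E'
from fit import *
print(tri([(S,(260,115)),(D,(244,232))]), tri([(S,(262,173)),(D,(248,307))]))
print(tri([(S,(232,138)),(D,(262,325))]))
E
```

```text
(array([ 0.28620129, -0.20334661,  0.23305933]), [np.float64(0.0005355017871842855), np.float64(0.0005355017871841186)]) (array([ 0.29046761, -0.20138413, -0.00053185]), [np.float64(0.0024828253822024417), np.float64(0.0024828253822024413)])
(array([ 0.26065527, -0.35040774,  0.06554158]), [np.float64(0.001230085341084743), np.float64(0.0012300853410848178)])
```

{"op": "play_rows", "data": {
  "commands": "0.5 -5 -10 0 -4; 0.5 -15 -40 5 -11; 0.5 -25 -75 5 -18; 0.5 -35 -110 5 -25; 0.5 -45 -145 5 -32; 0.5 -55 -180 5 -39; 0.5 -65 -215 5 -46; 0.5 -75 -250 5 -53; 0.5 -85 -285 5 -60; 0.5 -95 -315 5 -67"
}}

```text
time: 12.85
ee_pos: [0.5244, -0.0542, 0.3395]
tcp_rot: [180.0, 0.0, 126.7]
wrist_force: [0.8, -0.2, -0.7]
opening: 0.0425
```

{"op": "play_rows", "data": {
  "commands": "0.5 -8 -32 0 -7; 0.5 -16 -67 0 -14; 0.5 -24 -102 0 -19; 0.5 -32 -137 -10 -19; 0.5 -40 -172 -40 -19; 0.5 -48 -207 -75 -19; 0.5 -53 -233.5 -110 -19; 0.5 -53 -233.5 -140 -19; 0.5 -53 -233.5 -170 -19; 0.5 -53 -233.5 -190 -19"
}}

```text
time: 13.68
ee_pos: [0.4706, -0.286, 0.1453]
tcp_rot: [-179.8, -0.2, 108.0]
wrist_force: [-0.1, 0.6, -0.0]
opening: 0.0425
```

```bash
python3 - <<'E'
from h import *
import pickle
o=get_obs();im=camera("wrist");print(o['ee_pos'],o['tcp_rot'],o['q'],o['time'])
cv2.imwrite("pics/w3.png",im[:,:,::-1]);pickle.dump(o,open("w3.pkl","wb"))
E
```

```text
[ 0.47063829 -0.28600601  0.1453457 ] [-1.79844278e+02 -1.77306367e-01  1.07957869e+02] [-3.12858311e+01  4.43112525e+00 -1.22840797e-02  8.57925606e+01
 -2.20524352e-03  4.07560631e+01] 13.6833
```

View pics/w3.png

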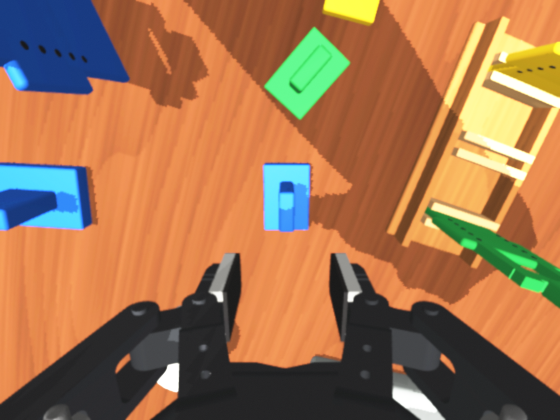

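```bash
python3 - <<'E'
from h import *
import pickle
W=cam("wrist",pickle.load(open("w3.pkl","rb")))
for u,z in [((264,163),.012),((309,163),.012),((265,230),.012),((311,230),.012),((287,182),.054)]: print(np.round(onplane(W,u,z)*1000,1))
E
```

```text
[ 444.1 -262.9   12. ]
[ 480.5 -251.    12. ]
[ 462.7 -320.9   12. ]
[ 502.3 -308.    12. ]
[ 464.9 -263.9   54. ]
```

{"op": "play_rows", "data": {
  "commands": "0.5 1 -1 -30 0; 0.5 1 -1 -60 0; 0.5 1 -1 -90 0; 0.5 1 -1 -115 0; 0.5 1 -1 -127 0; 0.5 1 -1 -127 0; 0 1 -1 -127 0; 0 1 -1 -127 0; 0 1 -1 -127 0; 0 1 -1 -127 0",
  "force": 45
}}

```text
time: 14.57
ee_pos: [0.4747, -0.2875, 0.0248]
tcp_rot: [179.9, 0.2, 108.1]
wrist_force: [0.7, -0.0, 7.8]
opening: 0.0114
```

{"op": "play_rows", "data": {
  "commands": "0 0 0 0 0; 0 0 0 20 0; 0 0 0 45 0; 0 0 0 75 0; 0 0 0 105 0; 0 0 0 130 0; 0 0 0 130 0"
}}

```text
time: 15.15
ee_pos: [0.4753, -0.288, 0.1592]
tcp_rot: [179.7, 0.4, 108.1]
wrist_force: [0.6, -0.3, 0.9]
opening: 0.0114
```

```bash
python3 - <<'E'
from h import *
import pickle
o=get_obs();im=camera("wrist");im2=camera("side");print(o['ee_pos'],o['tcp_rot'],o['q'],o['time'])
cv2.imwrite("pics/w4.png",im[:,:,::-1]);cv2.imwrite("pics/d11.png",im2[:,:,::-1])
E
```

```text
[ 0.47530396 -0.28796859  0.15920658] [179.66305734   0.39147969 108.05766106] [-3.12100154e+01  4.35459144e+00  1.43208073e+00  8.65609770e+01
 -1.21941309e-04  4.07311719e+01] 15.15
```

View pics/w4.png

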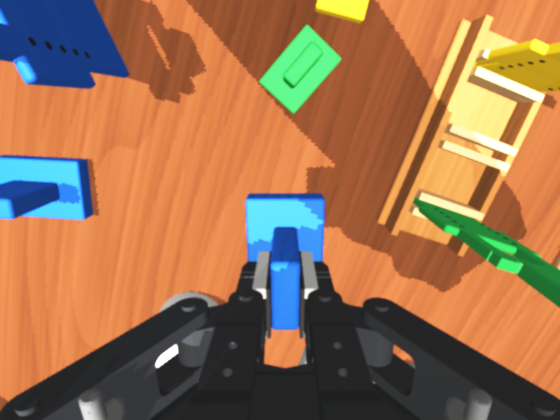

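View pics/d11.png

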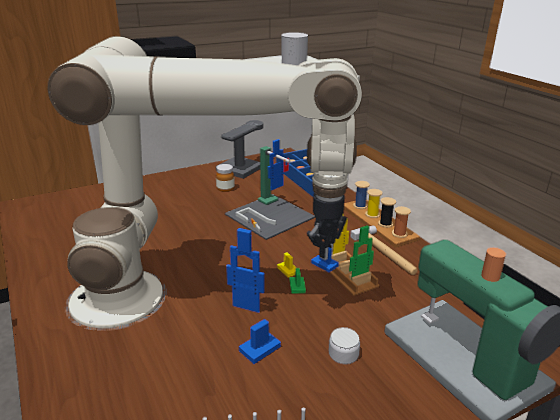

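```bash
python3 - <<'E'
from h import *
o=get_obs();c=get_calibration("wrist");M=c['mount'];C=(c,M[:3,:3],M[:3,3])
rs=[ray(C,u) for u in [(246.5,196),(324.5,196)]]
# scale so y diff = 40 mm
(e,a),(_,b)=rs
a=a/a[0] if 0 else a
k=.040/abs(a[1]/a[2]-b[1]/b[2])
print("front edge tool coords mm:", (e+a/a[2]*k)*1000,(e+b/b[2]*k)*1000)
print(o['ee_pos'],o['wrist_force'],o['qd'])
E
python3 -c "
from h import *
crop('pics/d11.png','pics/d11a.png',295,215,60,65,9)"
```

```text
front edge tool coords mm: [ 31.32318548 -19.66143651  18.93384612] [31.34759357 20.33856349 18.93384612]
[ 0.47409097 -0.2871841   0.15404919] [-0.79554499 -0.12014759 -0.83347071] [ 0.01725059  1.18680065 -2.86954372 -0.65591966 -0.07838185  0.0553503 ]
```

View pics/d11a.png

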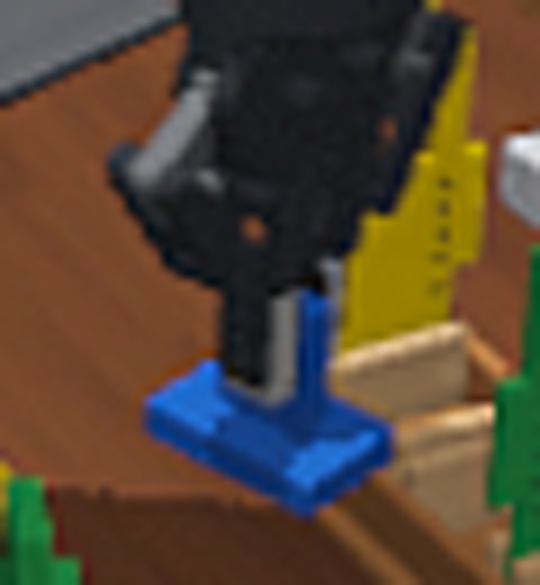

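{"op": "play_rows", "data": {
  "commands": "0 0 20 0 0; 0 0 55 0 0; 0 0 90 0 0; 0 0 125 0 0; 0 0 160 0 -1; 0 5 195 0 -2; 0 15 230 0 -3; 0 25 265 0 -4; 0 35 300 0 -4; 0 45 335 0 -4"
}}

```text
time: 16.08
ee_pos: [0.518, 0.05, 0.1512]
tcp_rot: [-179.9, -0.0, 104.1]
wrist_force: [0.6, 0.2, -0.6]
opening: 0.0111
```

{"op": "play_rows", "data": {
  "commands": "0 5 35 -10 0; 0 5 65 -30 0; 0 5 70 -55 0; 0 5 70 -80 0; 0 5 70 -95 0; 0 5 70 -95 0; 0 5 70 -95 0; 0 5 70 -95 0; 0 5 70 -95 0"
}}

```text
time: 16.83
ee_pos: [0.5241, 0.1182, 0.0588]
tcp_rot: [179.9, 0.0, 104.0]
wrist_force: [-0.2, -0.9, -0.1]
opening: 0.0114
```

```bash
python3 - <<'E'
from stand import *
o=get_obs();im=camera("wrist");im2=camera("side");print(o['ee_pos'],o['tcp_rot'],o['q'],o['time'])
e=o['ee_pos']-[p[0],p[1],0];print("local",R.from_euler('z',-p[2]).apply(e)*1000)
pickle.dump(o,open("w5.pkl","wb"))
cv2.imwrite("pics/w5.png",im[:,:,::-1]);cv2.imwrite("pics/d12.png",im2[:,:,::-1])
crop('pics/d12.png','pics/d12a.png',205,150,120,95,6)
E
```

```text
standW [622.2 257.7] yaw 104.12
[[-1.1, -0.4], [0.6, -0.7], [-0.6, 0.8], [1.0, 0.8], [-0.4, 0.0], [-0.8, -0.6], [1.9, -0.7], [0.5, 0.8], [-0.4, 0.6]]
[0.52411945 0.11815026 0.05876311] [1.79893372e+02 2.13081935e-03 1.04039332e+02] [ 1.27034361e+01  3.34321590e+00 -1.07509185e+01  7.57992169e+01
  3.55652463e-04  8.86641024e+01] 16.8333
local [-111.40902958  129.20662514   58.76310596]
```

View pics/w5.png

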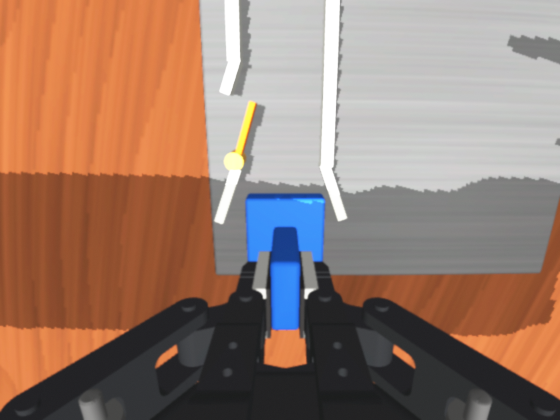

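View pics/d12a.png

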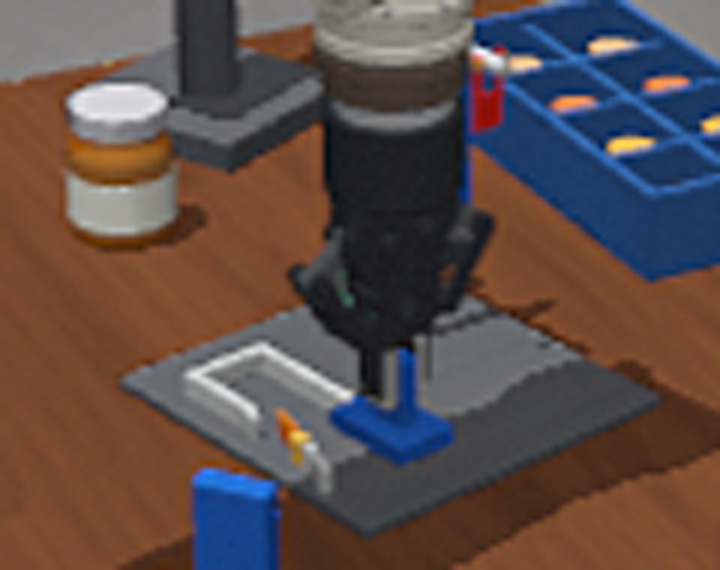

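{"op": "play_rows", "data": {
  "commands": "0 -1.6 -0.4 -8 0; 0 -1.6 -0.4 -16 0; 0 -1.6 -0.4 -19 0; 0 -1.6 -0.4 -19 0; 0 -1.6 -0.4 -19 0"
}}

```text
time: 17.35
ee_pos: [0.5216, 0.1177, 0.038]
tcp_rot: [-180.0, -0.0, 104.1]
wrist_force: [0.1, 0.2, -1.3]
opening: 0.0112
```

{"op": "play_rows", "data": {
  "commands": "0 0 0 -2 0; 0 0 0 -2 0; 0 0 0 -2 0"
}}

```text
time: 17.6
ee_pos: [0.5219, 0.1178, 0.0365]
tcp_rot: [180.0, -0.0, 104.1]
wrist_force: [-1.3, -0.8, -1.0]
opening: 0.0115
```

{"op": "play_rows", "data": {
  "commands": "0 0 0 -1.5 0; 0 0 0 -1.5 0; 0 0 0 -1.5 0"
}}

```text
time: 17.85
ee_pos: [0.5218, 0.1178, 0.0349]
tcp_rot: [-180.0, -0.0, 104.1]
wrist_force: [-0.4, 0.4, -1.5]
opening: 0.0116
```

{"op": "play_rows", "data": {
  "commands": "0 0 0 -1.5 0; 0 0 0 -1.5 0; 0 0 0 -1.5 0"
}}

```text
time: 18.1
ee_pos: [0.5217, 0.1178, 0.0333]
tcp_rot: [-180.0, -0.0, 104.1]
wrist_force: [-0.5, 0.7, -0.3]
opening: 0.0112
```

{"op": "play_rows", "data": {
  "commands": "0 0 0 -1.2 0; 0 0 0 -1.2 0; 0 0 0 -1.2 0"
}}

```text
time: 18.35
ee_pos: [0.5219, 0.1179, 0.0328]
tcp_rot: [180.0, -0.0, 104.1]
wrist_force: [-2.1, -0.3, 5.2]
opening: 0.0116
```

{"op": "play_rows", "data": {
  "commands": "0 0 0 0.6 0; 0 -2 8 0.6 0; 0 -4 16 0.6 0; 0 -6.5 26 0.6 0; 0 -9 36 0.6 0; 0 -11.5 46 0.6 0; 0 -11.5 46 0.6 0; 0 -11.5 46 0.6 0"
}}

```text
time: 19.02
ee_pos: [0.5102, 0.1652, 0.0329]
tcp_rot: [180.0, -0.1, 104.2]
wrist_force: [1.4, 2.7, 0.2]
opening: 0.0117
```

```bash
python3 - <<'E'
from stand import *
o=get_obs();im=camera("wrist");print(o['ee_pos'],o['tcp_rot'],o['wrist_force'],o['time'])
e=o['ee_pos']-[p[0],p[1],0];print("local",R.from_euler('z',-p[2]).apply(e)*1000)
cv2.imwrite("pics/w6.png",im[:,:,::-1])
E
```

```text
standW [622.2 257.7] yaw 104.12
[[-1.1, -0.4], [0.6, -0.7], [-0.6, 0.8], [1.0, 0.8], [-0.4, 0.0], [-0.8, -0.6], [1.9, -0.7], [0.5, 0.8], [-0.4, 0.6]]
[0.51020125 0.16516583 0.03290892] [ 1.79973801e+02 -5.89539195e-02  1.04165733e+02] [1.41899291 2.68925801 0.19498454] 19.0167
local [-62.41770136 131.23338656  32.90892027]
```

View pics/w6.png

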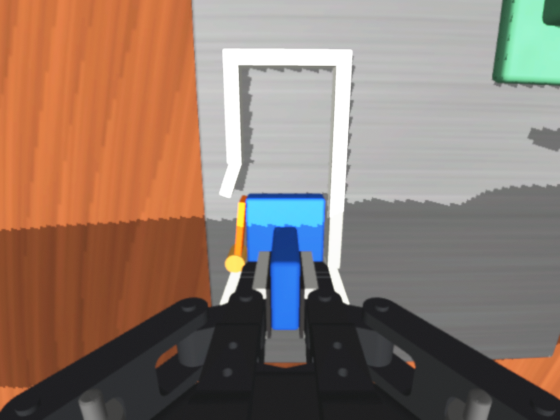

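{"op": "play_rows", "data": {
  "commands": "0 -2 8 0 0; 0 -4 16 0 0; 0 -6 24 0 0; 0 -8 32 0 0; 0 -10 40 0 0; 0 -12 48 0 0; 0 -13.5 54 0 0; 0 -13.5 54 0 0"
}}

```text
time: 19.73
ee_pos: [0.4965, 0.2193, 0.0329]
tcp_rot: [180.0, -0.1, 104.1]
wrist_force: [2.4, 2.7, 0.2]
opening: 0.0112
```

{"op": "play_rows", "data": {
  "commands": "0 -0.7 3 0 0; 0 -1.5 6 0 0; 0 -1.5 6 0 0; 0 -1.5 6 0 0"
}}

```text
time: 20.07
ee_pos: [0.4951, 0.224, 0.0329]
tcp_rot: [-180.0, -0.0, 104.1]
wrist_force: [-1.5, 1.7, 2.3]
opening: 0.0114
```

{"op": "play_rows", "data": {
  "commands": "0 -0.5 2 0 0; 0 -0.5 2 0 0; 0 -0.5 2 0 0"
}}

```text
time: 20.32
ee_pos: [0.4948, 0.2252, 0.0328]
tcp_rot: [-180.0, 0.1, 104.0]
wrist_force: [-0.1, -5.4, 2.6]
opening: 0.0112
```

```bash
python3 - <<'E'
from stand import *
o=get_obs();im=camera("wrist");print(o['ee_pos'],o['tcp_rot'],o['wrist_force'],o['time'])
e=o['ee_pos']-[p[0],p[1],0];print("local",R.from_euler('z',-p[2]).apply(e)*1000)
cv2.imwrite("pics/w7.png",im[:,:,::-1])
E
```

```text
standW [622.2 257.7] yaw 104.12
[[-1.1, -0.4], [0.6, -0.7], [-0.6, 0.8], [1.0, 0.8], [-0.4, 0.0], [-0.8, -0.6], [1.9, -0.7], [0.5, 0.8], [-0.4, 0.6]]
[0.49478379 0.22517794 0.03282983] [-1.79978159e+02  6.18693869e-02  1.04027335e+02] [-0.07023603 -5.36795127  2.60136257] 20.3167
local [ -0.45850401 131.5446112   32.82983286]
```

View pics/w7.png

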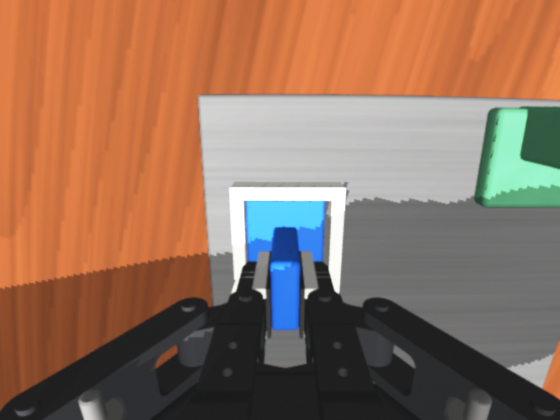

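{"op": "play_rows", "data": {
  "commands": "0 -0.4 1.5 0 0; 0 -0.4 1.5 0 0; 0.2 0 0 0 0; 0.4 0 0 0 0; 0.45 0 0 0 0; 0.45 0 0 0 0; 0.45 0 0 15 0; 0.45 0 0 40 0; 0.45 0 0 75 0; 0.45 0 0 110 0"
}}

```text
time: 21.2
ee_pos: [0.494, 0.2258, 0.1433]
tcp_rot: [-179.9, -0.0, 104.1]
wrist_force: [0.5, 0.5, -0.1]
opening: 0.0383
```

{"op": "play_rows", "data": {
  "commands": "0.45 0 -15 20 0; 0.45 5 -50 50 0; 0.45 10 -85 90 0; 0.45 15 -110 120 0; 0.45 15 -120 120 0; 0.45 15 -120 120 0; 0.45 15 -120 120 0"
}}

```text
time: 21.78
ee_pos: [0.5103, 0.1055, 0.2632]
tcp_rot: [179.9, -0.0, 104.0]
wrist_force: [0.2, 1.0, -0.1]
opening: 0.0386
```

```bash
python3 - <<'E'
from stand import *
o=get_obs();im=camera("wrist");a=camera("side");b=camera("scene");print(o['ee_pos'],o['tcp_rot'],o['wrist_force'],o['time'])
pickle.dump(o,open("w8.pkl","wb"))
cv2.imwrite("pics/w8.png",im[:,:,::-1]);cv2.imwrite("pics/d13.png",a[:,:,::-1]);cv2.imwrite("pics/s13.png",b[:,:,::-1])
crop('pics/d13.png','pics/d13a.png',215,140,120,100,6)
E
```

```text
standW [622.2 257.7] yaw 104.12
[[-1.1, -0.4], [0.6, -0.7], [-0.6, 0.8], [1.0, 0.8], [-0.4, 0.0], [-0.8, -0.6], [1.9, -0.7], [0.5, 0.8], [-0.4, 0.6]]
[0.51025389 0.10545256 0.26324727] [ 1.79923275e+02 -2.44013176e-02  1.03964340e+02] [ 0.24324252  1.03736489 -0.12719765] 21.7833
```

View pics/w8.png

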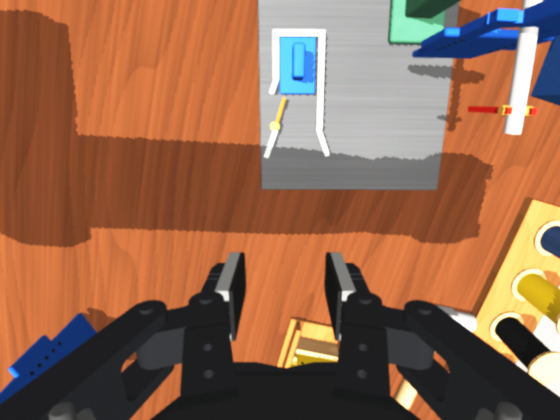

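View pics/d13a.png

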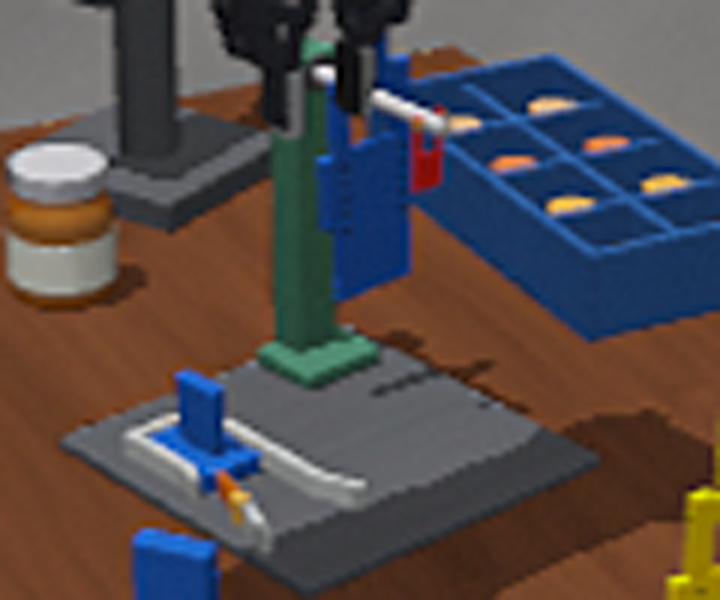

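View pics/s13.png

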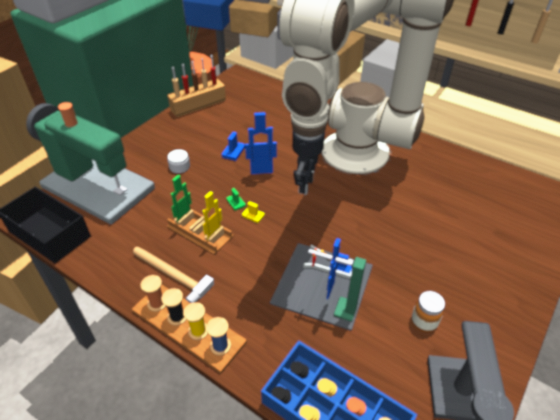

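```bash
python3 - <<'E'
from h import *
crop('pics/w8.png','pics/w8a.png',255,20,80,145,4.5)
crop('pics/w8.png','pics/w8b.png',400,0,160,145,4.5)
E
```

```text
(no output)
```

View pics/w8a.png

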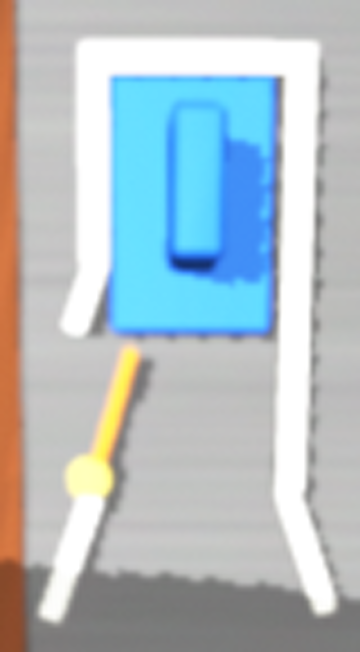

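View pics/w8b.png

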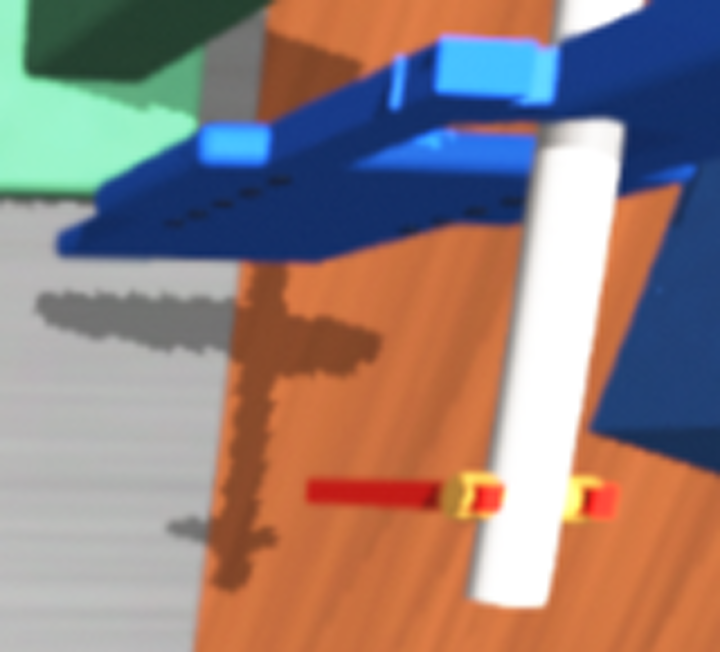

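```bash
python3 -c "
from workcell import *
print(job_done()); print(get_obs()['time'])"
```

```text
the job is handed in; nothing more can be done
None
the job is handed in; nothing more can be done
```

The job is handed in, at about 22 s of the 67 s allowed. The blue pattern from the middle rack slot hangs on the peg about 50 mm past the pivot. The smaller blue marker is in the holder, and the gripper has let go of both and stands clear.

- **Pattern:** the last wrist and side pictures show the red flap hanging straight down in front of it. I did not measure the eye point's height and sideways offset after release; I only saw that it hangs straight.
- **Marker:** it was pushed until the stop pushed back with about 5 N. The last wrist picture shows it against the stop, lying flat, with the orange catch sprung back behind its rear end.
- **Other items:** the pictures show the other patterns, markers, hammer, jar and tin where they were. I did not measure them again.
- **Disagreements:** the stand's position from the fixed cameras and from the wrist camera differed by about 3 mm, and I went by the wrist. The wrist picture also suggested the marker sat up to 6 mm lower in the grip than the arm's readings did; lowering it onto the base plate by force showed the readings were right.

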